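# Hand over the charged telemetry transmitters

### The arm

A 6-joint arm with a two-finger parallel gripper is mounted at the origin on a cart in front of the work surface, level with it; the furniture and walls round the work are solid. World frame = base frame: x ahead of the robot, y to its left, z up, the work surface at z = 0. Lengths are in m, angles in rad, forces in N, time in s.
With the tool pointing down it reaches from about 0.35 to 0.975 m from the base axis. Payload 4.9 kg.
Tool frame: the origin (TCP) lies between the finger pads; the fingertips stand 19 mm ahead of it and the grasp point (between the pads) is the TCP; z points along the fingers, y is the line along which they close (so a half turn about z gives the same grasp; the last joint's range is limited). The gripper opens to 85 mm and grips with 20 to 120 N. Pads are 22 mm wide; open, the fingers measure 114 mm over their backs; the gripper's body (76 mm by 85 mm) begins 54 mm behind the grasp point. The pads swing forward as they close: fully open they stand 13 mm farther back than shut.
Start: joints at [-1.379, 0.053, 1.613, -0, 1.476, -0.119], TCP at [0.191, -0.595, 0.25] pointing down, gripper open.
Joint ranges: [-3.01, 3.01], [-1.01, 2.22], [0.06, 2.58], [-1.02, 4.17], [0.09, 2.62], [-3.14, 3.14]. Speed limits (rad/s): [2.57, 2.57, 3.14, 3.14, 3.14, 3.14].

### API

Orientations are given as a rotation vector (axis times angle).
In Python, from station import ctrl gives the robot as it stands. The module is installed in compiled form; this text tells all that it offers.
- The arm moves only by the tool servo_tool, never from a script. Its argument "increments" is a list that holds one entry, the list of rows, each a list of 5 numbers: the finger opening in cm, from 0 to 8.54, then the shift along the tool's x, y, z in cm, then the turn about the tool's z in degrees. A call has 1 to 5 rows; each row is the pose to reach, as a shift and turn from the pose commanded when the call began, along the tool's axes at that moment; what a row does not reach only later rows make up. A row lasts 1/10 s, in which the tool goes at most 50 mm and 8.59 degrees, less where a joint would pass 70% of its speed; a pose out of reach is approached as far as the arm can. A call with a gripper value outside its range is refused whole. The fingers move at their own pace and stop on an object; "newtons" is the grip in N (left out, the last holds). Time passes only in rows, so rows that repeat a pose let the fingers close. It gives the time, the measured TCP pose, the force, the opening and the grip force at its end, in the units of the state.
- ctrl.get_obs(): the state, without advancing time (a new reading comes with each control period).
- ctrl.get_image(name): name is "scene" or "side" or "wrist"; returns a dict with "img" (400x640x3 uint8, red, green, blue), "fx", "fy", "cx", "cy" (pixels), "rvec" (rotation vector, rad) and "tvec" (3), from world to camera coordinates, as OpenCV has them; the wrist camera has in their place "mount" (4x4, takes a point from camera to tool coordinates, whose origin is the TCP and whose axes are the flange's). Camera axes: x right, y down, z forward; pixel columns grow to the right and rows downward; lengths in m; the calibration is good to about 2 mm. A picture is of the moment at which its call begins: read the wrist's pose just before it. There is no depth.
- ctrl.finish_job(): hands the job in; it is judged then, once.
The state is a dict: "t": time; "q": joint angles; "dq": joint speeds; "effort": joint torques, N m; "tool_pos": TCP position; "tool_rot": TCP orientation; "contact_force": force on the tool from outside, world axes, zero at the start; "wrist_torque": the same for the moment, N m; "opening": finger opening in m; "grip_force": force on a finger pad.
Only numpy, scipy, OpenCV 4.12 (cv2) and the standard library are available. Lean on these libraries where they do the work, as an engineer would, in place of code of your own. Each camera call takes 0.05 s, during which the arm holds its last target. There are 200 camera calls.

### The job

Get the charged transmitters ready for the next shift: pull every green-lit one straight up off the charging rail against its spring catch and put it into the open hand-over case; the amber-lit one stays on the rail. With all of them in, shut the lid fully, and only then slide the case along the desk, without lifting it, until it stands squarely in the middle of the green taped field. Do not knock over the pump bottle.

Things in the scene. Friction and masses are not known exactly. Their poses are not given: they have to be found in the camera images.
- rail: Charging rail, fixed: grey foot 80 x 270 mm, 18 mm high, along its middle an upright aluminium rail 10 mm thick, 22 mm high, 244 mm long. Origin: centre of the underside; x across, y along the rail. Bays at y = -92, -46, 0, 46, 92 mm. A transmitter in a bay has its underside 18 mm and its top 88 mm above the desk. Black end caps reach 45 mm.
- rail_top (a point): Middle of the rail's top edge, 40 mm above the desk. In each bay a sprung steel ball on either side of the rail (3 mm proud) snaps into a window in the transmitter's foot. A straight upward pull of about 8 to 12 N (peak some 5 mm up) frees it within 15 mm; it is clear of the rail when raised 24 mm.
- tx_a: Charged telemetry transmitter, white with grey foot, GREEN light bar on its top and near the top of both faces; may be absent. Origin: centre of its underside; x across the thickness, y along the width, z up. 24 thick (x) x 34 wide (y) x 70 high, about 90 g, both faces alike. The lower 24 mm is a foot with a 12 mm slot along y that straddles the rail. It can stand on its foot.
- tx_b: Charged telemetry transmitter, white with grey foot, GREEN light bar on its top and near the top of both faces; may be absent. Origin: centre of its underside; x across the thickness, y along the width, z up. 24 thick (x) x 34 wide (y) x 70 high, about 90 g, both faces alike. The lower 24 mm is a foot with a 12 mm slot along y that straddles the rail. It can stand on its foot.
- tx_c: Charged telemetry transmitter, white with grey foot, GREEN light bar on its top and near the top of both faces; may be absent. Origin: centre of its underside; x across the thickness, y along the width, z up. 24 thick (x) x 34 wide (y) x 70 high, about 90 g, both faces alike. The lower 24 mm is a foot with a 12 mm slot along y that straddles the rail. It can stand on its foot.
- tx_d: Charged telemetry transmitter, white with grey foot, GREEN light bar on its top and near the top of both faces; may be absent. Origin: centre of its underside; x across the thickness, y along the width, z up. 24 thick (x) x 34 wide (y) x 70 high, about 90 g, both faces alike. The lower 24 mm is a foot with a 12 mm slot along y that straddles the rail. It can stand on its foot.
- tx_amber: Telemetry transmitter still charging, AMBER (orange) light bar; it stays on the rail. Same shape and frame as the green ones.
- case: Loose grey hand-over box with a blue hinged lid. Outside 120 (x) x 200 (y) x 84 mm high without lid, walls 4 mm, inside 112 x 192 mm, floor 7 mm above the desk; about 0.64 kg, on slick glides (slides with 1 to 3 N). Origin: centre of the underside. Its +x side carries the hinge (to the robot's right); y along its long side. Four transmitters can stand in it in a row along y.
- case_lid (a joint): Lid hinge, rad: 0 = shut, grows as it opens, stop at 1.9. Axis along the case's y, at case x = +60, z = 84 mm. The lid is a 6 mm plate reaching 122 mm from the axis, 204 mm along y. A light friction hinge: it stays at any angle and needs about 1 N at the free edge.
- lid_handle (a point): Middle of the black grip bar on the lid's outer face: bar 12 mm wide across (along case x), 80 mm long (along case y), 10 mm thick, on two end posts. With the lid shut it is over the case's centre, bar from 104 to 114 mm above the desk, lid surface at 90 mm.
- lid_edge (a point): Middle of the lid's free edge, on its outer face.
- fill_field: Yellow tape corners on the desk, 134 x 216 mm, flat, where the case starts. Origin at its centre, x and y as the case's. Keep clear of the room: the ledge over the back of the desk begins at world x = 0.725 m, 0.30 to 0.34 m up; a wall stands at world y = 0.42 m; the printer (x 0.25 to 0.51, y -0.20 to 0.02 m) is 0.17 m high.
- ready_field: Green tape corners on the desk, 134 (x) x 216 (y) mm, flat. Origin at its centre, x and y as the case's: the case belongs centred in it with its long side along the long side of the field.
- pump_bottle: Pump bottle of hand sanitiser, 48 x 75 x 184 mm, standing free near the front left of the desk. Origin: centre of its underside. It must stay standing.

How it is judged:
On the way, in this order (a step that is already met when the one before it is completed fails the run):
1. every green-lit transmitter is in the case, the case not yet moved to the green field (x of tx_a in the frame of case between -0.058 and 0.058 m and y of tx_a in the frame of case between -0.098 and 0.098 m and z of tx_a in the frame of case between -0.005 and 0.08 m and x of tx_b in the frame of case between -0.058 and 0.058 m and y of tx_b in the frame of case between -0.098 and 0.098 m and z of tx_b in the frame of case between -0.005 and 0.08 m and x of tx_c in the frame of case between -0.058 and 0.058 m and y of tx_c in the frame of case between -0.098 and 0.098 m and z of tx_c in the frame of case between -0.005 and 0.08 m and x of tx_d in the frame of case between -0.058 and 0.058 m and y of tx_d in the frame of case between -0.098 and 0.098 m and z of tx_d in the frame of case between -0.005 and 0.08 m and horizontal distance between case and ready_field above 0.08 m), for 0.2 s.
2. the lid is shut over them, the case still away from the green field (all of step 1 and value of joint case_lid below 0.07 rad), for 0.2 s.
3. the shut case sits in the green field (x of tx_a in the frame of case between -0.058 and 0.058 m and y of tx_a in the frame of case between -0.098 and 0.098 m and z of tx_a in the frame of case between -0.005 and 0.08 m and x of tx_b in the frame of case between -0.058 and 0.058 m and y of tx_b in the frame of case between -0.098 and 0.098 m and z of tx_b in the frame of case between -0.005 and 0.08 m and x of tx_c in the frame of case between -0.058 and 0.058 m and y of tx_c in the frame of case between -0.098 and 0.098 m and z of tx_c in the frame of case between -0.005 and 0.08 m and x of tx_d in the frame of case between -0.058 and 0.058 m and y of tx_d in the frame of case between -0.098 and 0.098 m and z of tx_d in the frame of case between -0.005 and 0.08 m and horizontal distance between case and ready_field below 0.025 m and angle between the x axis of case and the x axis of ready_field, either way round below 0.2 rad and value of joint case_lid below 0.07 rad), for 0.2 s.
At the end, for the whole second after the job is handed in: All green-lit transmitters lie in the case, lid shut (within 0.07 rad); the case stands flat and still, centred in the green field within 25 mm and 0.2 rad; the amber-lit one is in its bay (within 20 mm) and the pump bottle stands (all of step 3 and linear speed of case below 0.02 m/s and angle between case's own z axis and vertical below 0.06 rad and distance of tx_amber from where it was at the start of the episode below 0.02 m and angle between pump_bottle's own z axis and vertical below 0.3 rad); the robot touches nothing.
It fails at once if the case is lifted off the desk (underside centre more than 20 mm up) (height (world z) of case above 0.02 m).
It fails at once if the amber-lit transmitter is taken off the rail (moved more than 20 mm) (distance of tx_amber from where it was at the start of the episode above 0.02 m).
It fails at once if the pump bottle is knocked over (angle between pump_bottle's own z axis and vertical above 0.6 rad).
Of tx_a, tx_b, tx_c, tx_d only 2 to 4 are there at a start; the rules pass over those that are not, and their reading is None.
At some moment in a run one of case may be knocked a few centimetres aside while the robot is not near it.
Once in a run the grip may slacken for a moment while it holds something.
It also fails if it takes over 210 s, if anything falls off the work surface, if the arm or the gripper's body presses on something with over 40 N, if the wrist force passes 120 N, or if a joint passes its speed limit or range.

## Working session

There is one attempt and no reset: what is moved stays moved. The work goes in short steps, Python scripts to look and compute and a tool call to move; the robot and the scene stay as the last step left them, time stands still between calls to the robot, and variables do not carry over. Pictures are saved under pics/ and viewed, at most 16 in all, crops included, and the job is handed in when it is done.

Besides the shell and the picture viewer there is one more tool, called in YAML: its name, and indented under it one key for each argument. servo_tool: Moves the arm, as the interface text tells. Its arguments: {"type":"object","properties":{"increments":{"type":"array"},"newtons":{"type":"number"}},"required":["increments"]}

```bash
mkdir -p pics; cat > h.py <<'E'
import numpy as np, cv2, sys
from scipy.spatial.transform import Rotation as R
from station import ctrl
def snap(n,f,crop=None,s=1):
    o=ctrl.get_obs(); d=ctrl.get_image(n); im=d["img"][:,:,::-1]
    if crop: x0,y0,x1,y1=crop; im=im[y0:y1,x0:x1]
    cv2.imwrite("pics/"+f,cv2.resize(im,None,fx=s,fy=s,interpolation=cv2.INTER_CUBIC)); d["obs"]=o; 
    np.save("pics/"+f+".npy",{k:v for k,v in d.items()},allow_pickle=True)
    return d
def load(f): return np.load("pics/"+f+".npy",allow_pickle=True).item()
def cam(d):
    if "mount" in d:
        o=d["obs"];T=np.eye(4);T[:3,:3]=R.from_rotvec(o["tool_rot"]).as_matrix();T[:3,3]=o["tool_pos"]
        C=T@np.array(d["mount"]);return C[:3,:3],C[:3,3]
    Rm=R.from_rotvec(np.ravel(d["rvec"])).as_matrix();return Rm.T,-Rm.T@np.ravel(d["tvec"])
def pix(d,u,v,z):
    Rc,c=cam(d);r=Rc@np.array([(u-d["cx"])/d["fx"],(v-d["cy"])/d["fy"],1]);return c+r*(z-c[2])/r[2]
def proj(d,P):
    Rc,c=cam(d);p=(np.asarray(P)-c)@Rc;return np.array([p[...,0]/p[...,2]*d["fx"]+d["cx"],p[...,1]/p[...,2]*d["fy"]+d["cy"]]).T
def go(p,yaw=None):
    "shift in tool cm to world p, turn so that tool x-y plane yaw"
    o=ctrl.get_obs();M=R.from_rotvec(o["tool_rot"]).as_matrix()
    s=M.T@(np.array(p)-o["tool_pos"])*100
    ya=np.degrees(np.arctan2(M[1,1],M[0,1]))
    t=None if yaw is None else (-(yaw-ya)+90)%180-90
    print("shift",s.round(2),"turn",t,"yaxis deg",ya.round(2),"pos",np.round(o["tool_pos"],4),"t",o["t"])
E
python3 - <<'E'
from h import *
d=snap("scene","a.png");print(cam(d));d=snap("side","b.png");print(cam(d));o=ctrl.get_obs();print(o);print(R.from_rotvec(o["tool_rot"]).as_matrix().round(3))
d=snap("wrist","c.png");print(d["mount"],d["fx"])
E
```

```text
(array([[-0.20533727, -0.55979608,  0.80278575],
       [-0.97843433,  0.13621348, -0.15528087],
       [-0.02242461, -0.81735809, -0.5756934 ]]), array([-0.60048008,  0.21652355,  0.83057098]))
(array([[ 0.77420948,  0.49472525, -0.39477413],
       [ 0.63288595, -0.59780233,  0.49202413],
       [ 0.00741986, -0.63077675, -0.77592889]]), array([ 0.83827541, -0.46103913,  0.8280275 ]))
{'t': 0.1, 'q': array([-1.37903533e+00,  5.33092641e-02,  1.61414392e+00, -9.64759371e-06,
        1.47600627e+00, -1.19013409e-01]), 'dq': array([-0.00062124,  0.00117401, -0.00279578, -0.00035263, -0.00109721,
       -0.00197271]), 'effort': array([-1.56108131e-04, -3.94908679e+01, -3.71361530e+01, -1.98456728e-04,
        3.92823436e-03, -1.22579101e-05]), 'tool_pos': array([ 0.1910118 , -0.59454494,  0.24918213]), 'tool_rot': array([-3.10189877e+00, -4.85913970e-01,  1.21640445e-04]), 'contact_force': array([-0.35616862,  0.60424045, -0.43711388]), 'wrist_torque': array([-0.04485183, -0.00107177, -0.00773671]), 'grip_force': 0.0, 'opening': 0.08529418430062098}
[[ 0.952  0.306 -0.   ]
 [ 0.306 -0.952  0.002]
 [ 0.    -0.002 -1.   ]]
[[-9.23542900e-04 -9.45808048e-01 -3.24724934e-01  8.36840014e-02]
 [ 9.99999573e-01 -8.82500447e-04 -2.73666943e-04  4.36534031e-04]
 [-2.77335017e-05 -3.24725048e-01  9.45808460e-01 -1.23426179e-01]
 [ 0.00000000e+00  0.00000000e+00  0.00000000e+00  1.00000000e+00]] 279.08472780357835
```

View pics/a.png

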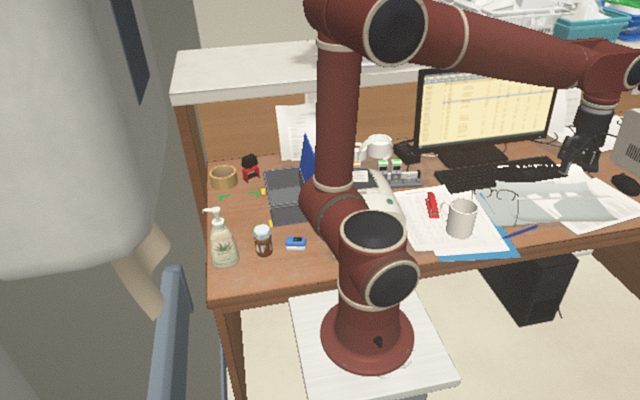

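View pics/b.png

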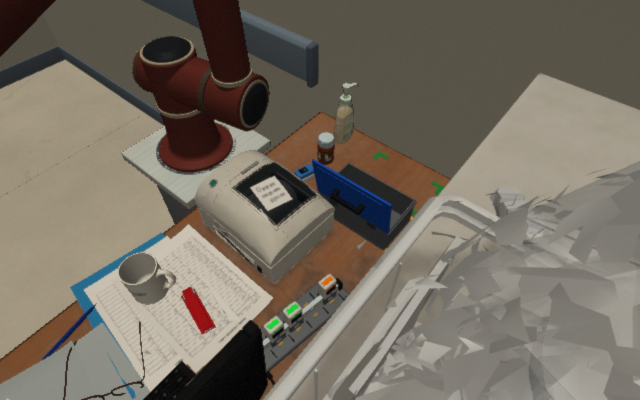

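The scene view shows the case at (287,195) and the rail at (390,175), with green tape corners near (225,195). The side view shows green lights at (274,326) and (292,310), amber at (328,283), and the blue lid open at (352,195). I'll enlarge both.

```bash
python3 - <<'E'
from h import *
for f,c,n,s in(("a.png",(195,125,435,275),"a2.png",3.3),("b.png",(250,120,460,360),"b2.png",2.5)):
    im=load(f)["img"][:,:,::-1];x0,y0,x1,y1=c;cv2.imwrite("pics/"+n,cv2.resize(im[y0:y1,x0:x1],None,fx=s,fy=s,interpolation=cv2.INTER_CUBIC))
E
```

```text
(no output)
```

View pics/a2.png

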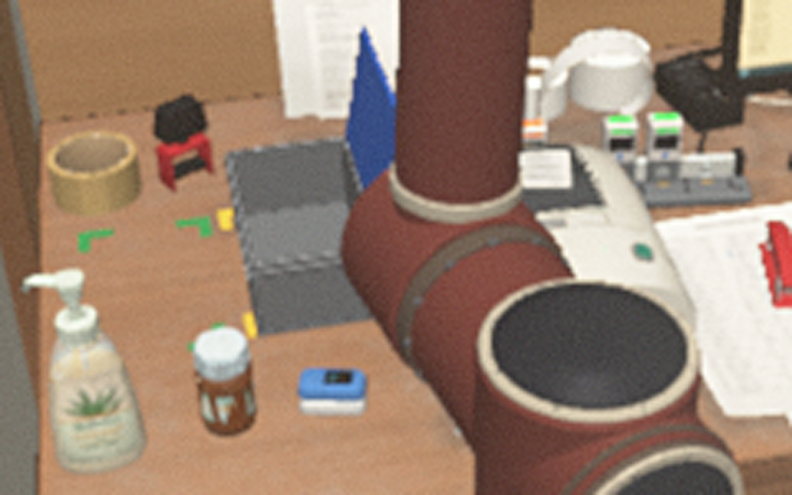

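View pics/b2.png

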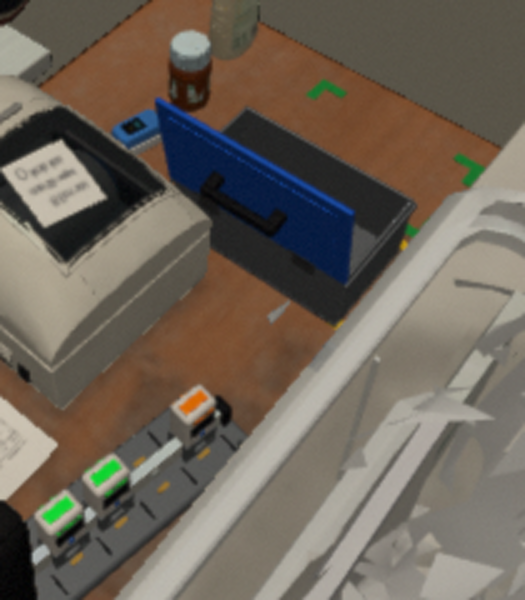

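The crops show an amber unit in the bay next to the end cap, then an empty bay, then two greens, then an empty last bay. That makes two greens in total. Next I turn pixels into positions.

```bash
python3 - <<'E'
from h import *
a=load("a.png");b=load("b.png")
A=lambda x,y,z:pix(a,195+x/3.3,125+y/3.3,z).round(4)
B=lambda x,y,z:pix(b,250+x/2.5,120+y/2.5,z).round(4)
for n,x,y in(("amber",193,403),("g1",106,473),("g2",60,511)):print(n,B(x,y,.088))
print("sc amber, greens",A(535,125,.088),A(621,121,.088),A(665,119,.088),"endcap",A(738,152,.045))
print("case rim scene: FL",A(228,153,.084),"L near",A(250,268,.084))
print("case rim far R scene",A(348,140,.084), "bottom near L",A(262,333,0))
print("side: rim",B(248,109,.084),B(413,205,.084),"bottom",B(337,322,0))
print("lid top corners at z?",[B(157,100,z) for z in(.18,.2)],[B(353,212,z) for z in(.18,.2)], A(365,30,.2))
print("green corners scene",A(80,235,0),A(210,220,0),A(190,348,0),"side",B(322,82,0),B(482,160,0),B(413,230,0))
print("yellow scene",A(220,212,0),A(248,335,0),"side",B(405,245,0),B(340,322,0))
print("bottle base",A(100,465,0),"jar",A(228,425,0),"blue",A(333,405,0), "tape",A(95,190,0),"red",A(190,180,0))
E
```

```text
amber [ 0.6062 -0.1403  0.088 ]
g1 [ 0.5917 -0.2305  0.088 ]
g2 [ 0.5851 -0.2754  0.088 ]
sc amber, greens [ 0.5985 -0.1476  0.088 ] [ 0.585  -0.2339  0.088 ] [ 0.5781 -0.2781  0.088 ] endcap [ 0.5651 -0.3561  0.045 ]
case rim scene: FL [0.6263 0.1603 0.084 ] L near [0.4285 0.1614 0.084 ]
case rim far R scene [0.6219 0.0401 0.084 ] bottom near L [0.4405 0.1562 0.    ]
side: rim [0.4393 0.1607 0.084 ] [0.636  0.1583 0.084 ] bottom [0.6318 0.0545 0.    ]
lid top corners at z? [array([0.4208, 0.0372, 0.18  ]), array([0.4337, 0.0218, 0.2   ])] [array([0.6278, 0.0404, 0.18  ]), array([0.6343, 0.0249, 0.2   ])] [0.6292 0.0167 0.2   ]
green corners scene [0.6419 0.3177 0.    ] [0.6375 0.1857 0.    ] [ 0.4342  0.223  -0.    ] side [ 0.4347  0.3219 -0.    ] [0.6387 0.3321 0.    ] [0.6304 0.1991 0.    ]
yellow scene [0.6497 0.1742 0.    ] [0.4406 0.1691 0.    ] side [0.6341 0.177  0.    ] [0.634  0.0563 0.    ]
bottle base [0.2988 0.3085 0.    ] jar [0.323  0.1998 0.    ] blue [ 0.3275  0.1084 -0.    ] tape [0.7236 0.3003 0.    ] red [0.719  0.1996 0.    ]
```

```bash
python3 - <<'E'
from h import *
a=load("a.png");b=load("b.png")
for z in(.2,.25,.3,.35,.4):print(z,pix(a,418,70,z).round(3),pix(b,258,318,z).round(3),pix(b,275,385,z).round(3),pix(a,557,60,z).round(3))
print("bottom left",[pix(a,414,148,z).round(3) for z in (.05,.1)], "base",pix(a,440,162,0),pix(a,500,160,0))
o=ctrl.get_obs()
go((0.5,-0.34,0.30),-9)
E
python3 - <<'E'
import sys;sys.path.insert(0,'.')
from h import *
im=load("b.png")["img"][:,:,::-1];cv2.imwrite("pics/b3.png",cv2.resize(im[270:400,150:330],None,fx=4,fy=4,interpolation=cv2.INTER_CUBIC))
E
```

```text
0.2 [ 1.097 -0.555  0.2  ] [ 0.596 -0.312  0.2  ] [ 0.687 -0.37   0.2  ] [ 1.056 -1.186  0.2  ]
0.25 [ 0.962 -0.494  0.25 ] [ 0.615 -0.324  0.25 ] [ 0.699 -0.377  0.25 ] [ 0.924 -1.075  0.25 ]
0.3 [ 0.828 -0.432  0.3  ] [ 0.635 -0.336  0.3  ] [ 0.711 -0.384  0.3  ] [ 0.793 -0.964  0.3  ]
0.35 [ 0.693 -0.371  0.35 ] [ 0.654 -0.348  0.35 ] [ 0.724 -0.391  0.35 ] [ 0.662 -0.852  0.35 ]
0.4 [ 0.558 -0.31   0.4  ] [ 0.673 -0.36   0.4  ] [ 0.736 -0.399  0.4  ] [ 0.53  -0.741  0.4  ]
bottom left [array([ 0.712, -0.398,  0.05 ]), array([ 0.628, -0.359,  0.1  ])] base [ 0.67246494 -0.48962922  0.        ] [ 0.63254752 -0.70939384  0.        ]
shift [ 37.2  -14.8   -5.04] turn -63.19274253811433 yaxis deg -72.19 pos [ 0.1911 -0.5946  0.2493] t 0.15
```

View pics/b3.png

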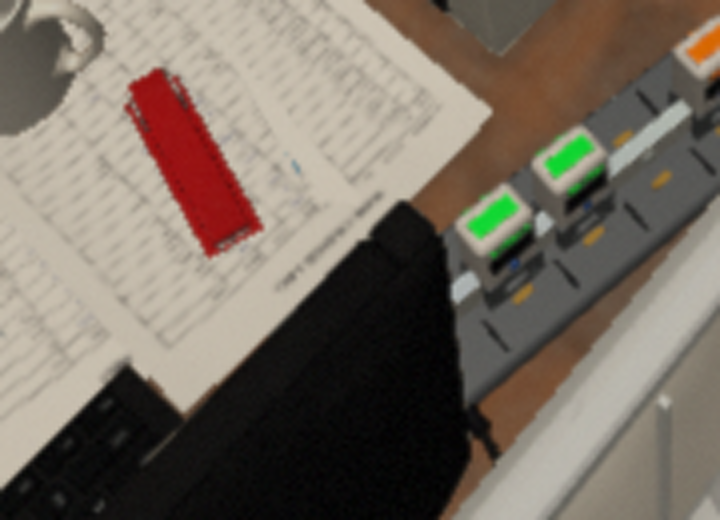

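The crop shows the monitor's near corner at crop px (405,205), just beyond the rail end. The two greens are at (492,213) and (570,157). I'll keep the approach in front of the monitor.

```bash
python3 -c "
from h import *
go((0.47,-0.25,0.30),-9)"
```

```text
shift [ 37.1  -24.29  -5.02] turn -63.19274253811433 yaxis deg -72.19 pos [ 0.1911 -0.5946  0.2493] t 0.15
```

servo_tool:
  increments:
    - [[6,4,-2.6,-3,-8],[6,8.4,-5.4,-4,-16],[6,12.5,-8,-5,-24],[6,16.5,-11,-5,-32],[6,20.5,-13.5,-5,-40]]
  newtons: 40

```text
t: 0.65
tool_pos: [0.3422, -0.4066, 0.3008]
tool_rot: [2.745, 1.525, 0.0]
contact_force: [0.1, 0.7, -0.7]
opening: 0.0602
grip_force: 0.0
```

```bash
python3 -c "
from h import *
go((0.47,-0.25,0.30),-9)"
```

```text
shift [20.04  2.57  0.08] turn -22.901546275541975 yaxis deg -31.9 pos [ 0.3422 -0.4066  0.3008] t 0.65
```

servo_tool:
  increments:
    - [[6,4.5,0.6,0,-8],[6,9,1.2,0,-16],[6,13.5,1.8,0,-23],[6,18,2.4,0,-23],[6,20,2.6,0,-23]]

```text
t: 1.15
tool_pos: [0.4716, -0.2498, 0.3]
tool_rot: [-2.388, -2.04, -0.001]
contact_force: [0.6, -1.2, 0.1]
opening: 0.0604
grip_force: 0.0
```

servo_tool:
  increments:
    - [[6,0,4.5,0,0],[6,0,7,0,0],[6,0,7,0,0],[6,0,7,0,0]]

```text
t: 1.55
tool_pos: [0.5389, -0.2637, 0.2996]
tool_rot: [-2.391, -2.036, 0.001]
contact_force: [0.1, 0.1, 0.1]
opening: 0.0598
grip_force: 0.0
```

```bash
python3 -c "
from h import *
d=snap('wrist','d.png',None,1.25);print(cam(d)[1],d['obs']['tool_pos'])
for p in ((.606,-.14,.088),(.59,-.231,.088),(.584,-.276,.088)):print(1.25*proj(d,np.array(p)))"
```

```text
[ 0.5526356  -0.1816279   0.42302192] [ 0.53894649 -0.26370459  0.29955144]
[458.90575316  68.69367416]
[452.72598818 177.22032194]
[451.98550301 223.63782596]
```

View pics/d.png

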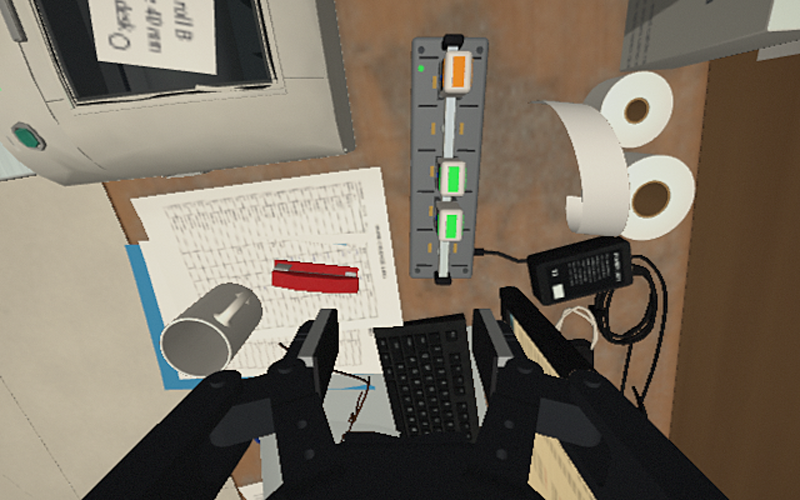

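The wrist view confirms two greens, with lights at (454,179) and (452,223), amber at (459,72), and the other bays empty. The predicted pixels match within 3 px.

```bash
python3 -c "
from h import *
d=load('d.png')
P=[pix(d,u/1.25,v/1.25,.088) for u,v in((459,72),(453.5,179),(452.5,223))]
print(P);v=P[0]-P[2];print(np.degrees(np.arctan2(v[1],v[0])))
g=P[1];go((g[0],g[1],.16),np.degrees(np.arctan2(v[1],v[0]))-90)
g=P[2];go((g[0],g[1],.16),np.degrees(np.arctan2(v[1],v[0]))-90)"
```

```text
[array([ 0.60579647, -0.14256752,  0.088     ]), array([ 0.59053128, -0.23277643,  0.088     ]), array([ 0.58457856, -0.27543424,  0.088     ])]
80.92686222202497
shift [ 3.89  4.65 13.98] turn -0.12559468455505396 yaxis deg -9.2 pos [ 0.5386 -0.2638  0.2998] t 1.6
shift [-0.42  4.74 13.98] turn -0.12559468455505396 yaxis deg -9.2 pos [ 0.5386 -0.2638  0.2998] t 1.6
```

servo_tool:
  increments:
    - [[5.5,-0.5,4.7,0,0],[5.5,-0.5,4.7,5,0],[5.5,-0.5,4.7,10,0],[5.5,-0.5,4.7,14,0],[5.5,-0.5,4.7,17,0]]

```text
t: 2.1
tool_pos: [0.5823, -0.2758, 0.1269]
tool_rot: [-2.39, -2.033, 0.002]
contact_force: [-0.7, 0.8, -0.1]
opening: 0.0552
grip_force: 0.0
```

servo_tool:
  increments:
    - [[5.5,0,0,3,0],[5.5,0,0,6.0,0],[5.5,0,0,6.0,0]]

```text
t: 2.4
tool_pos: [0.5805, -0.2747, 0.0652]
tool_rot: [-2.386, -2.029, 0.005]
contact_force: [-0.5, 0.4, -0.5]
opening: 0.0549
grip_force: 0.0
```

```bash
python3 -c "
from h import *
d=snap('wrist','e.png');go((.5843,-.277,.068),-9.1)"
```

```text
shift [-0.11  0.22  0.01] turn -0.13976219545874358 yaxis deg -9.24 pos [ 0.5823 -0.2756  0.0682] t 2.45
```

View pics/e.png

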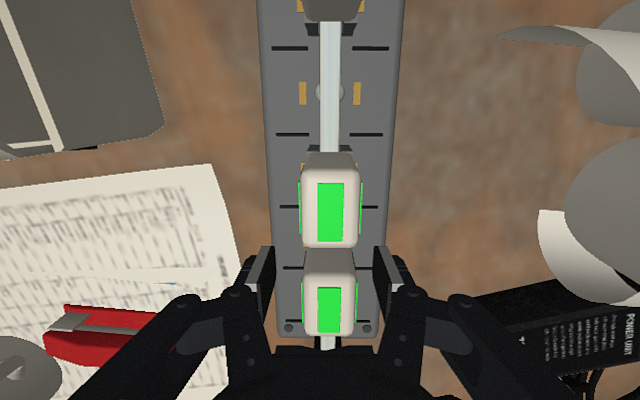

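The green unit is at (330,310), squarely between the fingers (centre about 326). I'll shift 2 mm and close.

servo_tool:
  increments:
    - [[5.5,-0.1,0.2,0,0],[2,-0.1,0.2,0,0],[2,-0.1,0.2,0,0],[2,-0.1,0.2,0,0],[2,-0.1,0.2,0,0]]
  newtons: 60

```text
t: 2.95
tool_pos: [0.5847, -0.2781, 0.0729]
tool_rot: [-2.389, -2.034, 0.007]
contact_force: [-12.7, 1.5, 12.2]
opening: 0.0235
grip_force: 61.8
```

servo_tool:
  increments:
    - [[2,0,0,-0.3,0],[2,0,0,-0.8,0],[2,0,0,-1.4,0],[2,0,0,-2.0,0],[2,0,0,-3,0]]

```text
t: 3.45
tool_pos: [0.5865, -0.2774, 0.1005]
tool_rot: [-2.392, -2.036, -0.0]
contact_force: [-0.4, -0.1, -0.9]
opening: 0.0234
grip_force: 60.3
```

servo_tool:
  increments:
    - [[2,0,0,-4,0],[2,0,0,-8.5,0],[2,0,0,-13,0],[2,0,0,-17.5,0],[2,0,0,-21.5,0]]

```text
t: 3.95
tool_pos: [0.588, -0.278, 0.3217]
tool_rot: [2.385, 2.031, 0.006]
contact_force: [-0.2, 1.0, -0.3]
opening: 0.023
grip_force: 60.3
```

```bash
python3 -c "
from h import *
go((.58,.112,.31),0);print(ctrl.get_obs()['contact_force'],ctrl.get_obs()['opening'])"
```

```text
shift [38.38 -7.02  1.01] turn -9.163560700621474 yaxis deg -9.16 pos [ 0.588  -0.278   0.3217] t 3.95
[-0.23321009  0.99410177 -0.33318345] 0.02298296170135487
```

servo_tool:
  increments:
    - [[2,4.5,-0.8,0,0],[2,9,-1.6,0,0],[2,13.5,-2.4,0,0],[2,18,-3.2,0,-4],[2,22.5,-4.0,0,-9]]

```text
t: 4.45
tool_pos: [0.5841, -0.0473, 0.3188]
tool_rot: [2.217, 2.217, 0.008]
contact_force: [0.9, 0.7, -1.5]
opening: 0.0235
grip_force: 60.3
```

servo_tool:
  increments:
    - [[2,4.5,0,0,0],[2,9,0,0,0],[2,13,0,0,0],[2,16,0,0,0],[2,16,0,0,0]]

```text
t: 4.95
tool_pos: [0.5844, 0.1148, 0.3186]
tool_rot: [2.217, 2.221, 0.01]
contact_force: [0.6, -1.1, -0.6]
opening: 0.0234
grip_force: 60.3
```

```bash
python3 -c "
from h import *
d=snap('wrist','f.png',None,1.25);go((.58,.112,.31),0);print(d['obs']['contact_force'],d['obs']['opening'])"
```

```text
shift [-0.09 -0.45  0.82] turn 0.009263728815156469 yaxis deg 0.01 pos [0.5844 0.1129 0.3183] t 5.0
[ 0.59137079 -1.08949624 -0.59383489] 0.02344372560040705
```

View pics/f.png

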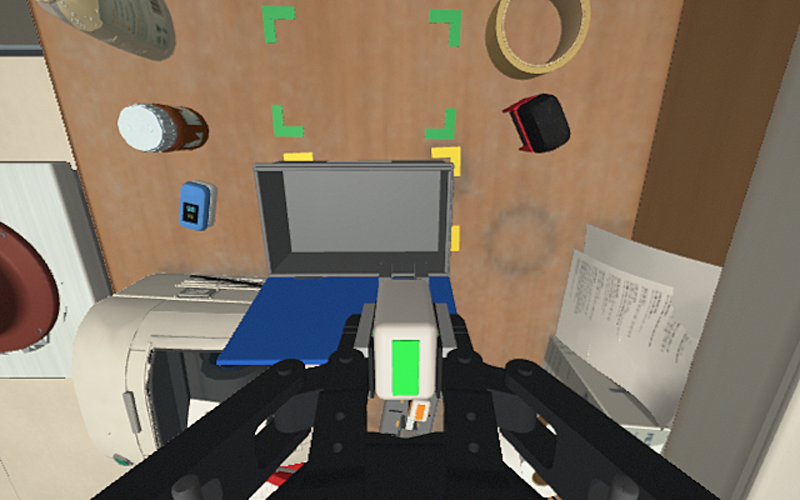

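The transmitter is held. The case rim corners are at (256,164), (454,162), (448,274) and (268,276), and the green field's outer corners at (263,8), (461,11), (455,138) and (273,137).

```bash
python3 -c "
from h import *
d=load('f.png');q=lambda u,v,z:print((u,v),pix(d,u/1.25,v/1.25,z).round(4))
for p in((256,164),(454,162),(448,274),(268,276)):q(*p,.084)
for p in((263,8),(461,11),(455,138),(273,137)):q(*p,0)
q(461,147,0);q(459,250,0);q(283,154,0)
for z in(.19,.2):q(220,364,z);q(455,290,z)
q(165,150,0);q(170,50,0)"
```

```text
(256, 164) [0.4372 0.1657 0.084 ]
(454, 162) [0.6351 0.1677 0.084 ]
(448, 274) [0.634  0.0464 0.084 ]
(268, 276) [0.434  0.0443 0.084 ]
(263, 8) [0.4328 0.3228 0.    ]
(461, 11) [0.6473 0.3206 0.    ]
(455, 138) [0.6471 0.189  0.    ]
(273, 137) [0.4276 0.1899 0.    ]
(461, 147) [0.6549 0.1785 0.    ]
(459, 250) [0.6592 0.0458 0.    ]
(283, 154) [0.4374 0.1701 0.    ]
(220, 364) [0.427 0.008 0.19 ]
(455, 290) [0.6252 0.0774 0.19  ]
(220, 364) [0.4332 0.0155 0.2   ]
(455, 290) [0.6236 0.0821 0.2   ]
(165, 150) [0.2948 0.1748 0.    ]
(170, 50) [0.324  0.2824 0.    ]
```

servo_tool:
  increments:
    - [[2,-0.2,-0.4,4,0],[2,-0.3,-0.4,8.5,0],[2,-0.3,-0.4,13,0],[2,-0.3,-0.4,17,0],[2,-0.3,-0.4,21,0]]

```text
t: 5.5
tool_pos: [0.5809, 0.1067, 0.1055]
tool_rot: [2.225, 2.214, 0.005]
contact_force: [-0.6, 0.4, -1.4]
opening: 0.0228
grip_force: 60.3
```

servo_tool:
  increments:
    - [[2,0,0,2,0],[2,0,0,3.4,0],[2,0,0,3.9,0],[2,0,0,3.9,0]]

```text
t: 5.9
tool_pos: [0.5804, 0.1074, 0.0672]
tool_rot: [2.225, 2.216, 0.002]
contact_force: [-0.1, -0.1, -1.2]
opening: 0.023
grip_force: 60.3
```

servo_tool:
  increments:
    - [[2,0,0,0.2,0],[2,0,0,0.4,0],[2,0,0,0.5,0],[2,0,0,0.5,0]]

```text
t: 6.3
tool_pos: [0.5799, 0.1079, 0.0618]
tool_rot: [2.224, 2.217, 0.001]
contact_force: [-0.1, 0.2, 0.1]
opening: 0.0234
grip_force: 60.2
```

servo_tool:
  increments:
    - [[2,0,0,0.1,0],[3,0,0,0.1,0],[4.5,0,0,0.1,0],[4.5,0,0,0.1,0],[4.5,0,0,0.1,0]]

```text
t: 6.8
tool_pos: [0.5794, 0.1078, 0.0602]
tool_rot: [-2.225, -2.218, 0.0]
contact_force: [1.0, 0.2, -0.3]
opening: 0.0446
grip_force: 0.0
```

servo_tool:
  increments:
    - [[4.5,0,0,-3,0],[4.5,0,0,-8,0],[4.5,0,0,-13,0],[4.5,0,0,-18,0],[4.5,0,0,-23,0]]

```text
t: 7.3
tool_pos: [0.5791, 0.1078, 0.2922]
tool_rot: [2.225, 2.218, 0.0]
contact_force: [0.7, -0.3, 0.2]
opening: 0.0449
grip_force: 0.0
```

```bash
python3 -c "
from h import *
d=snap('wrist','g.png',(100,80,500,400),1.5);go((.5907,-.233,.31),-9.1);print(d['obs']['contact_force'],d['obs']['opening'])"
```

```text
shift [-34.11   0.91  -0.67] turn 8.914337724270126 yaxis deg -0.19 pos [0.5828 0.1081 0.3035] t 7.35
[ 0.71057017 -0.29588742  0.17922347] 0.04485368923589638
```

View pics/g.png

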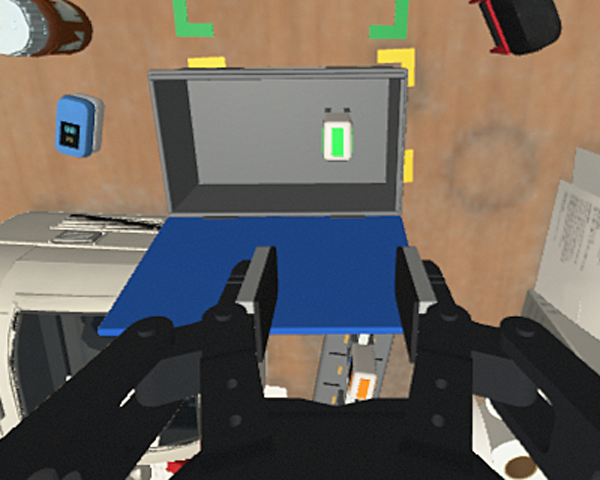

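The first transmitter stands in the case (light at crop 338,142). Now the second.

servo_tool:
  increments:
    - [[5.5,-4.5,0.1,-1,0],[5.5,-9.2,0.3,-1,0],[5.5,-14,0.5,-1,0],[5.5,-18.7,0.6,-1,4],[5.5,-23.5,0.7,-1,9]]

```text
t: 7.85
tool_pos: [0.5855, -0.1289, 0.3]
tool_rot: [2.395, 2.033, 0.0]
contact_force: [0.5, 0.2, 0.5]
opening: 0.0549
grip_force: 0.0
```

```bash
python3 -c "
from h import *
go((.5907,-.233,.31),-9.1)"
```

```text
shift [-10.19   2.21  -1.  ] turn -0.2668709099821456 yaxis deg -9.37 pos [ 0.5855 -0.1289  0.3   ] t 7.85
```

servo_tool:
  increments:
    - [[5.5,-5,1.1,2,0],[5.5,-9.5,2.1,5,0],[5.5,-10.2,2.1,9.5,0],[5.5,-10.2,2.1,14,0],[5.5,-10.2,2.1,17,0]]

```text
t: 8.35
tool_pos: [0.5879, -0.2312, 0.1253]
tool_rot: [-2.39, -2.031, 0.003]
contact_force: [-0.2, 1.0, 0.5]
opening: 0.0548
grip_force: 0.0
```

servo_tool:
  increments:
    - [[5.5,0,0,0,0],[5.5,0,0,0,0]]

```text
t: 8.55
tool_pos: [0.5902, -0.2312, 0.1303]
tool_rot: [-2.392, -2.036, 0.0]
contact_force: [-0.1, 0.8, 0.5]
opening: 0.0546
grip_force: 0.0
```

```bash
python3 -c "
from h import *
go((.5907,-.233,.068),-9.1)"
```

```text
shift [-0.18  0.08  6.23] turn -0.0868290903564315 yaxis deg -9.19 pos [ 0.5902 -0.2312  0.1303] t 8.55
```

servo_tool:
  increments:
    - [[5.5,-0.2,0,3,0],[5.5,-0.2,0,6,0],[5.5,-0.2,0,6,0],[2,-0.2,0,6,0],[2,-0.2,0,6,0]]

```text
t: 9.05
tool_pos: [0.5919, -0.2341, 0.0739]
tool_rot: [2.388, 2.033, 0.003]
contact_force: [0.8, -0.0, 0.6]
opening: 0.0269
grip_force: 0.3
```

servo_tool:
  increments:
    - [[2,0,0,0,0],[2,0,0,0,0],[2,0,0,0,0]]

```text
t: 9.35
tool_pos: [0.5915, -0.2341, 0.0737]
tool_rot: [2.389, 2.034, 0.002]
contact_force: [-1.8, 0.2, 6.2]
opening: 0.0233
grip_force: 59.8
```

servo_tool:
  increments:
    - [[2,0,0,-0.3,0],[2,0,0,-0.8,0],[2,0,0,-1.4,0],[2,0,0,-2.0,0],[2,0,0,-3,0]]

```text
t: 9.85
tool_pos: [0.5896, -0.2331, 0.1009]
tool_rot: [-2.392, -2.036, 0.001]
contact_force: [-0.3, -0.2, -1.4]
opening: 0.0233
grip_force: 60.3
```

servo_tool:
  increments:
    - [[2,0,0,-4,0],[2,0,0,-8.5,0],[2,0,0,-13,0],[2,0,0,-17.5,0],[2,0,0,-21.5,0]]

```text
t: 10.35
tool_pos: [0.5894, -0.2332, 0.3195]
tool_rot: [2.391, 2.035, 0.0]
contact_force: [0.1, -0.9, -1.3]
opening: 0.0232
grip_force: 60.3
```

```bash
python3 -c "
from h import *
go((.49,.11,.32),0)"
```

```text
shift [ 32.29 -15.3   -0.11] turn -9.193750402793498 yaxis deg -9.19 pos [ 0.5894 -0.2332  0.3195] t 10.35
```

servo_tool:
  increments:
    - [[2,4.5,-1,-0.3,0],[2,9,-3,-0.3,0],[2,13.5,-5.1,-0.3,0],[2,18,-7.2,-0.3,-4],[2,22.5,-9.3,-0.3,-9]]

```text
t: 10.85
tool_pos: [0.5327, 0.0053, 0.3197]
tool_rot: [2.222, 2.22, 0.0]
contact_force: [0.5, -0.0, -0.9]
opening: 0.0233
grip_force: 60.3
```

```bash
python3 -c "
from h import *
go((.49,.11,.32),0)"
```

```text
shift [10.47 -4.27 -0.04] turn -0.039653052392068844 yaxis deg -0.04 pos [0.5327 0.0053 0.3197] t 10.85
```

Before lowering I'll check that the case hasn't been knocked.

servo_tool:
  increments:
    - [[2,4.5,-1.8,0,0],[2,8,-3.2,0,0],[2,10.4,-4.3,0,0],[2,10.4,-4.3,0,0],[2,10.4,-4.3,0,0]]

```text
t: 11.35
tool_pos: [0.491, 0.108, 0.3194]
tool_rot: [2.223, 2.218, 0.0]
contact_force: [-0.2, 0.2, -0.3]
opening: 0.0232
grip_force: 60.3
```

```bash
python3 -c "
from h import *
d=snap('wrist','i.png',None,1.25);go((.49,.11,.064),0)
C=np.array([(.4365,.166,.084),(.636,.1675,.084),(.637,.0465,.084),(.437,.045,.084)]);print(1.25*proj(d,C))"
```

```text
shift [ 0.28 -0.15 25.51] turn -0.2032369499396367 yaxis deg -0.2 pos [0.4913 0.1074 0.3191] t 11.4
[[349.6196944  156.13799164]
 [550.13458961 153.92318756]
 [536.57070334 266.94738631]
 [356.02307928 268.77644655]]
```

View pics/i.png

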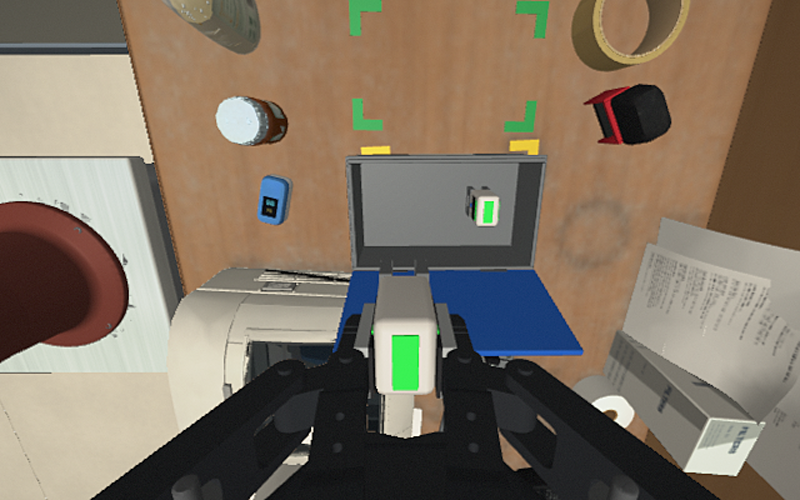

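The case is where it was (rim corners 348,156 and 546,156). Lowering.

servo_tool:
  increments:
    - [[2,0.2,-0.1,4,0],[2,0.2,-0.1,8.5,0],[2,0.2,-0.1,13,0],[2,0.2,-0.1,17,0],[2,0.2,-0.1,21,0]]

```text
t: 11.9
tool_pos: [0.4906, 0.1084, 0.1068]
tool_rot: [2.227, 2.215, -0.001]
contact_force: [-0.8, 0.3, -1.7]
opening: 0.0233
grip_force: 60.3
```

servo_tool:
  increments:
    - [[2,0,0,2,0],[2,0,0,3.8,0],[2,0,0,4.2,0],[2,0,0,4.4,0],[2,0,0,4.4,0]]

```text
t: 12.4
tool_pos: [0.4913, 0.1094, 0.0653]
tool_rot: [2.225, 2.216, 0.002]
contact_force: [-0.6, 0.1, -0.9]
opening: 0.0234
grip_force: 60.3
```

servo_tool:
  increments:
    - [[2,0,0,0.3,0],[2,0,0,0.3,0],[3.2,0,0,0.4,0],[4.5,0,0,0.4,0],[4.5,0,0,0.4,0]]

```text
t: 12.9
tool_pos: [0.4902, 0.11, 0.0602]
tool_rot: [-2.225, -2.218, 0.0]
contact_force: [-0.7, -1.2, -0.2]
opening: 0.0451
grip_force: 0.0
```

servo_tool:
  increments:
    - [[4.5,0,0,-3,0],[4.5,0,0,-8,0],[4.5,0,0,-13,0],[4.5,0,0,-18,0],[4.5,0,0,-23,0]]

```text
t: 13.4
tool_pos: [0.4898, 0.11, 0.2922]
tool_rot: [2.225, 2.218, 0.0]
contact_force: [1.4, 0.4, -0.3]
opening: 0.0448
grip_force: 0.0
```

```bash
python3 -c "
from h import *
d=snap('wrist','j.png',None,1.25);go((.535,-.02,.31),0)"
```

```text
shift [-13.01   4.2   -0.65] turn -0.1789044132801223 yaxis deg -0.18 pos [0.4935 0.1103 0.303 ] t 13.45
```

View pics/j.png

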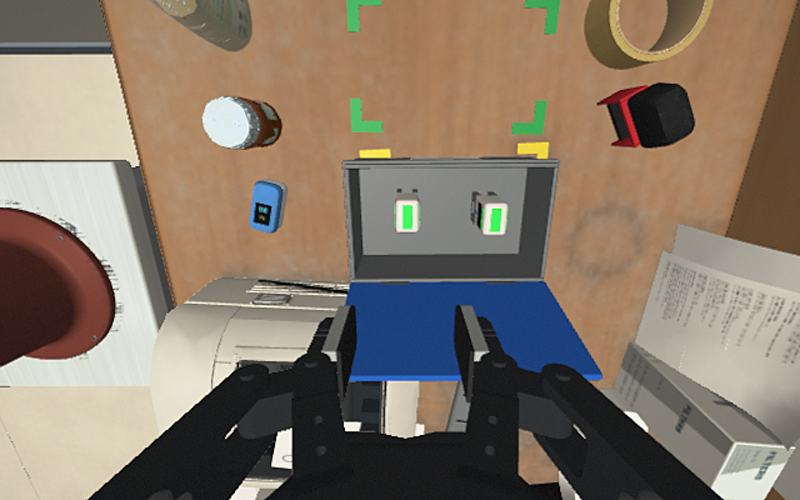

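Both greens stand in the case, with lights at (408,215) and (496,219). Next is the lid: go behind it with closed fingers.

servo_tool:
  increments:
    - [[1,-4.5,1.6,0,0],[0,-9,3.3,0,0],[0,-13,4.8,0,0],[0,-15.8,5.7,0,0],[0,-15.8,5.7,0,0]]

```text
t: 13.95
tool_pos: [0.5473, -0.0513, 0.2895]
tool_rot: [-2.23, -2.213, 0.002]
contact_force: [-0.7, 0.2, -1.1]
opening: -0.0
grip_force: 0.0
```

servo_tool:
  increments:
    - [[0,0,0,4,0],[0,0,0,8,0],[0,0,0,10.7,0],[0,0,0,10.7,0]]

```text
t: 14.35
tool_pos: [0.5434, -0.0468, 0.1777]
tool_rot: [-2.218, -2.212, 0.008]
contact_force: [-0.5, 0.6, -0.9]
opening: 0.0001
grip_force: 0.0
```

```bash
python3 -c "
from h import *
go((.55,0.046,.205),0)"
```

```text
shift [ 9.28  0.61 -2.72] turn -0.15278030750118887 yaxis deg -0.15 pos [ 0.5434 -0.0468  0.1777] t 14.35
```

servo_tool:
  increments:
    - [[0,2,0.5,-1.5,0],[0,3.5,0.5,-1.8,0],[0,5,0.5,-1.8,0],[0,6.5,0.5,-1.8,0],[0,8,0.5,-1.8,0]]

```text
t: 14.85
tool_pos: [0.552, 0.0329, 0.2016]
tool_rot: [2.224, 2.218, 0.0]
contact_force: [0.4, -1.1, 0.6]
opening: -0.0002
grip_force: 0.4
```

servo_tool:
  increments:
    - [[0,1.5,0,0,0],[0,3,0,0,0],[0,4.5,0,0.3,0],[0,6,0,0.7,0],[0,7.5,0,1.5,0]]

```text
t: 15.35
tool_pos: [0.5526, 0.108, 0.1862]
tool_rot: [2.225, 2.217, 0.001]
contact_force: [0.4, -1.2, 0.3]
opening: 0.0001
grip_force: 0.2
```

```bash
python3 -c "
from h import *
go((.55,.15,.12),0)
d=snap('side','k.png',(240,90,460,270),2.7)"
```

```text
shift [ 4.2  -0.28  6.62] turn -0.18803601044116647 yaxis deg -0.19 pos [0.5526 0.108  0.1862] t 15.35
```

View pics/k.png

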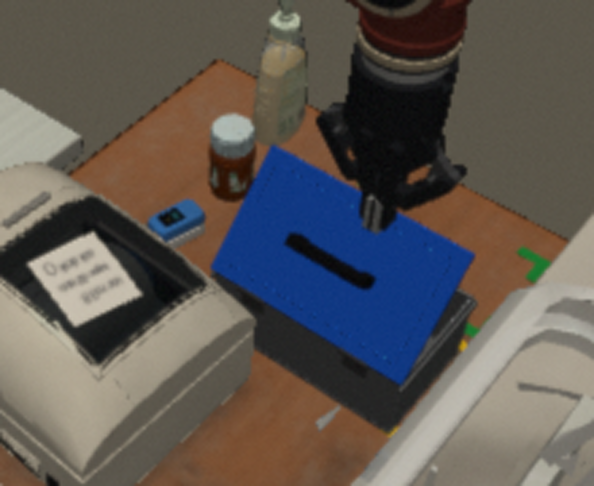

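The fingertip is on the lid and the lid is about 55° open (tip at 375,215). I'll continue along the arc down.

servo_tool:
  increments:
    - [[0,1.2,0,1.2,0],[0,2.2,0,2.6,0],[0,3,0,4.2,0],[0,3.6,0,5.8,0],[0,3.8,0,7.0,0]]

```text
t: 15.9
tool_pos: [0.5515, 0.1451, 0.1137]
tool_rot: [-2.224, -2.217, 0.003]
contact_force: [-0.5, -1.4, 0.7]
opening: 0.0001
grip_force: 0.1
```

servo_tool:
  increments:
    - [[0,0,0,0.4,0],[0,0,0,0.6,0],[0,0,0,0.8,0]]

```text
t: 16.2
tool_pos: [0.5528, 0.1445, 0.1089]
tool_rot: [2.225, 2.217, 0.0]
contact_force: [-4.2, -0.8, 9.5]
opening: -0.0002
grip_force: 4.3
```

The lid is pressed shut (9.5 N against the rim). Now I'll lift, turn 90° and look.

servo_tool:
  increments:
    - [[0,0,0,-1,0],[0,0,0,-5,0],[0,0,0,-10,8],[0,-2,-0.9,-14,16],[2,-4,-1.8,-16,24]]

```text
t: 16.7
tool_pos: [0.5361, 0.1046, 0.2753]
tool_rot: [2.638, 1.698, 0.013]
contact_force: [1.4, -0.5, -0.7]
opening: 0.0134
grip_force: 0.0
```

servo_tool:
  increments:
    - [[5,0,0,0,8],[5,0,0,0,16],[5,0,0,0,24],[5,0,0,0,32],[5,0,0,0,40]]

```text
t: 17.2
tool_pos: [0.5347, 0.1045, 0.27]
tool_rot: [3.064, 0.692, 0.004]
contact_force: [1.3, -0.9, 0.2]
opening: 0.0499
grip_force: 0.0
```

servo_tool:
  increments:
    - [[5,0,0,0,8],[5,0,0,0,16],[5,0,0,0,24],[5,0,0,0,26],[5,0,0,0,26]]

```text
t: 17.7
tool_pos: [0.5346, 0.1046, 0.2698]
tool_rot: [-3.141, 0.005, -0.004]
contact_force: [0.2, -0.2, -0.0]
opening: 0.0502
grip_force: 0.0
```

```bash
python3 -c "
from h import *
d=snap('wrist','l.png',None,1.25);go((.535,.106,.114),-90)
C=np.array([(.535,.106,.114),(.535,.046,.114)]);print(1.25*proj(d,C))"
```

```text
shift [ 0.   -0.14 15.56] turn -0.16093824415541746 yaxis deg -90.16 pos [0.5346 0.1046 0.2696] t 17.75
[[402.69092738 235.44157   ]
 [474.56835851 235.13826953]]
```

View pics/l.png

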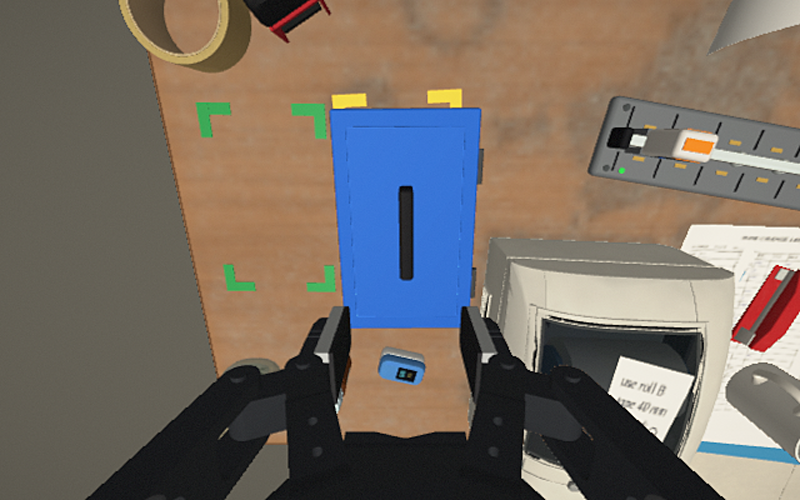

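The lid is shut, with the handle bar from (405,187) to (405,280). The green field's outer corners are at (197,103), (327,103), (336,291) and (229,291), and the amber unit is still in its bay.

```bash
python3 -c "
from h import *
d=load('l.png');q=lambda u,v,z:pix(d,u/1.25,v/1.25,z)
h=[q(405.5,187,.114),q(405.5,280,.114)];print(h);
F=np.array([q(*p,0) for p in((197,103),(327,103),(336,291),(229,291))]);print(F.round(4),F.mean(0))
m=(h[0]+h[1])/2;go((m[0],m[1],.114),-90)"
```

```text
[array([0.57527862, 0.10350431, 0.114     ]), array([0.49445928, 0.10380559, 0.114     ])]
[[0.646  0.3204 0.    ]
 [0.6454 0.1849 0.    ]
 [0.4295 0.1902 0.    ]
 [0.4301 0.3231 0.    ]] [0.53771608 0.25462034 0.        ]
shift [-1.000e-02  1.000e-01  1.556e+01] turn -0.16093824415541746 yaxis deg -90.16 pos [0.5346 0.1046 0.2696] t 17.75
```

servo_tool:
  increments:
    - [[4,0,0.1,4.5,0],[4,0,0.1,9,0],[4,0,0.1,13,0],[4,0,0.1,15,0],[4,0,0.1,15.4,0]]

```text
t: 18.25
tool_pos: [0.5321, 0.1035, 0.1111]
tool_rot: [3.141, -0.004, -0.009]
contact_force: [-0.5, -0.2, -0.6]
opening: 0.0399
grip_force: 0.0
```

servo_tool:
  increments:
    - [[4,0,0,0,0],[3,0,0,0,0],[0.5,0,0,0,0],[0.5,0,0,0,0],[0.5,0,0,0,0]]
  newtons: 40

```text
t: 18.75
tool_pos: [0.5358, 0.1039, 0.1166]
tool_rot: [-3.141, 0.005, -0.006]
contact_force: [-0.0, -0.4, 6.5]
opening: 0.0112
grip_force: 41.1
```

The bar is gripped. Sliding the case +y by 151 mm.

servo_tool:
  increments:
    - [[0.5,0,-0.5,-0.1,0],[0.5,0.1,-2,-0.1,0],[0.5,0.1,-4,-0.1,0],[0.5,0.2,-6,-0.1,0],[0.5,0.2,-8,-0.1,0]]
  newtons: 60

```text
t: 19.25
tool_pos: [0.5377, 0.1837, 0.1167]
tool_rot: [3.14, -0.006, 0.004]
contact_force: [1.0, -5.8, 5.5]
opening: 0.0105
grip_force: 62.1
```

```bash
python3 -c "
from h import *
go((.538,.255,.116),-90);print(ctrl.get_obs()['contact_force'],ctrl.get_obs()['opening'])"
```

```text
shift [ 0.01 -7.13  0.06] turn -0.2179314361836191 yaxis deg -90.22 pos [0.5377 0.1837 0.1167] t 19.25
[ 1.01284065 -5.76253281  5.53012477] 0.010473886527193079
```

servo_tool:
  increments:
    - [[0.5,0,-2,0,0],[0.5,0,-4,0,0],[0.5,0,-5.8,0,0],[0.5,0,-7.0,0,0],[0.5,0,-7.1,0,0]]

```text
t: 19.75
tool_pos: [0.5376, 0.2562, 0.1167]
tool_rot: [-3.141, 0.003, -0.004]
contact_force: [-0.6, -1.9, 5.2]
opening: 0.0105
grip_force: 62.2
```

servo_tool:
  increments:
    - [[0.5,0,0,0,0],[0.5,0,0,0,0],[2,0,0,0,0],[4.5,0,0,0,0],[4.5,0,0,0,0]]

```text
t: 20.25
tool_pos: [0.5362, 0.2545, 0.1144]
tool_rot: [3.141, -0.006, -0.003]
contact_force: [0.9, 0.5, -0.1]
opening: 0.0448
grip_force: 0.0
```

servo_tool:
  increments:
    - [[4.5,0,0,-2,0],[4.5,0,0,-6,0],[4.5,0,0,-11,0],[4.5,0,0,-16,0],[4.5,0,0,-17,0]]

```text
t: 20.75
tool_pos: [0.5393, 0.2555, 0.2934]
tool_rot: [-3.138, 0.006, -0.018]
contact_force: [0.6, -0.1, 1.2]
opening: 0.0451
grip_force: 0.0
```

```bash
python3 -c "
from h import *
d=snap('wrist','m.png',None,1.25);go((.538,.255,.116),-90)"
```

```text
shift [-0.27  0.1  17.61] turn -0.19922617744805393 yaxis deg -90.2 pos [0.539  0.2554 0.2921] t 20.8
```

View pics/m.png

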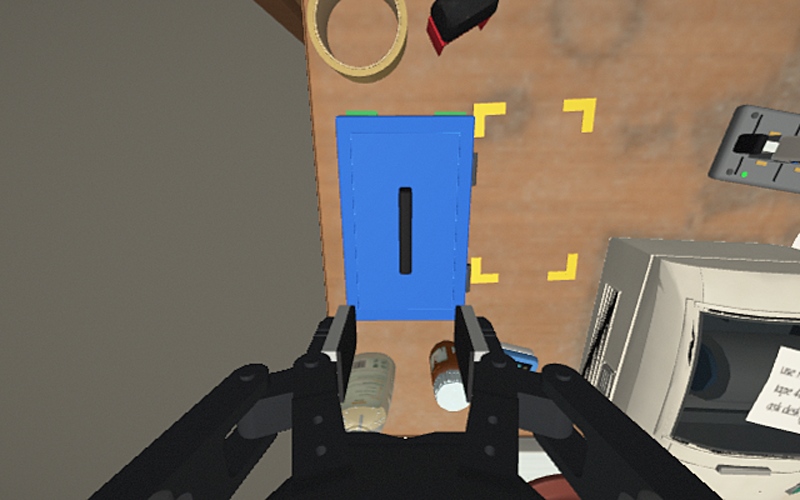

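The case sits over the green marks with the lid shut (handle at 405,187–274). I'll retreat and check again, in case it gets knocked.

servo_tool:
  increments:
    - [[4.5,0,4,-2,0],[4.5,0,8.5,-2,0],[4.5,0,13,-2,0],[4.5,0,17,-2,0],[4.5,0,20,-2,0]]

```text
t: 21.3
tool_pos: [0.5351, 0.0526, 0.3026]
tool_rot: [3.141, -0.008, -0.006]
contact_force: [-0.1, 0.8, 0.1]
opening: 0.0449
grip_force: 0.0
```

servo_tool:
  increments:
    - [[4.5,0,0,0,0],[4.5,0,0,0,0],[4.5,0,0,0,0],[4.5,0,0,0,0],[4.5,0,0,0,0]]

```text
t: 21.8
tool_pos: [0.5361, 0.0557, 0.305]
tool_rot: [-3.141, 0.003, 0.001]
contact_force: [0.8, -0.0, -0.1]
opening: 0.045
grip_force: 0.0
```

```bash
python3 -c "
from h import *
m=load('m.png');h=[pix(m,405.5/1.25,v/1.25,.114) for v in(187,274)];print('case centre',(h[0]+h[1])/2,'yaw vec',h[0]-h[1])
d=snap('wrist','n.png',None,1.25);
print(1.25*proj(d,(h[0]+h[1])/2),ctrl.get_obs()['contact_force'])"
```

```text
case centre [0.53724073 0.25517784 0.114     ] yaw vec [ 0.08128637 -0.00030581  0.        ]
[189.87411615 223.80412906] [0.09478449 0.58637013 0.06912788]
```

View pics/n.png

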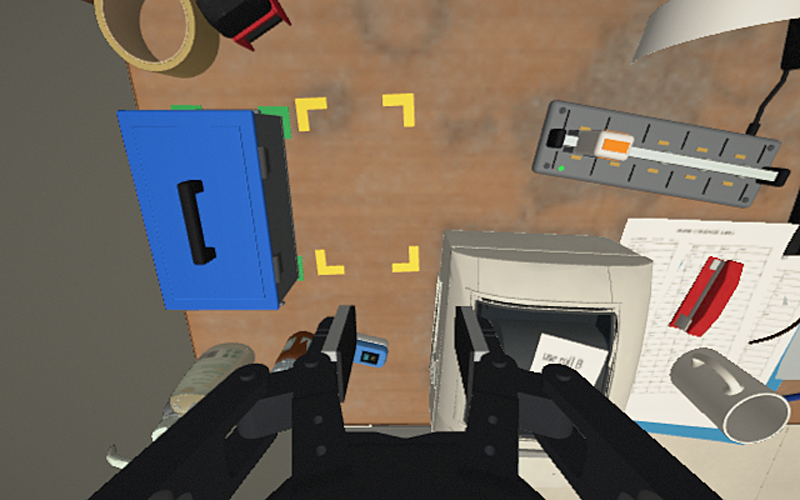

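The handle's middle is at (191,222) against (190,224) predicted, so the case is still centred. The lid is shut, only the amber unit is left on the rail, and the bottle is standing.

```bash
python3 -c "
from h import *
print(ctrl.finish_job())"
```

```text
the job is handed in; nothing more can be done
None
```

The job is handed in: both green transmitters (only two were there) are in the shut case, which measured within about 2 mm of the green field's centre; the amber one is still on the rail, the pump bottle is standing, and no verdict came back.

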